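Match a candle-box lid's hinge to its rail block and hold it for the pin

TASK

Of the two wooden lids on the table, take by its grip bar the one with the single middle hinge knuckle, lift it clear of the table and bring its knuckle down between the two knuckles of the hinge leaf on the upright rail block, so that the three holes line up well enough for the hinge pin to be pushed straight through. Finish while still holding the lid there, still and in the air, not pressing hard on the block; do not let go, and never ram the block. Leave the other lid, the pin and the rest of the bench things where they are.

Things in the scene. Friction and masses are not known exactly. Their poses are not given: they have to be found in the camera images.
- lid_one: The right one: wooden lid lying flat, panel 87 x 70 x 12 mm. Upright grip bar across its middle: 14 mm wide (y), 50 long (x), from 12 to 50 mm above the underside. Origin: on the underside below the grip bar; x to the hinge edge (panel spans x -45 to 42), y along the hinge, z up. One knuckle. About 200 g. On the left or right of the bench, hinge edge roughly away from the robot.
- lid_one_knuckle (a point): Bore centre of lid_one's single steel knuckle, a tube 20 mm outside, 11 mm bore, 24 mm long along the lid's y, at the middle of the hinge edge: x 55, y 0, z 10 mm in the lid's frame. It sits on a steel leaf, top 15 mm above the underside.
- lid_two: The wrong one, left alone: wooden lid lying flat, panel 87 x 70 x 12 mm. Upright grip bar across its middle: 14 mm wide (y), 50 long (x), from 12 to 50 mm above the underside. Origin: on the underside below the grip bar; x to the hinge edge (panel spans x -45 to 42), y along the hinge, z up. Two knuckles 18 mm long at y +-24.5.
- rail: Fixed upright wooden block, 50 mm deep (x), 90 wide (y), top 100 to 120 mm above the table, hinge side (-x) roughly facing the robot. Origin: centre of its foot, sunk up to 20 mm in the table; z up. Steel leaf on top with two knuckles (20 mm outside, 11 bore, 18 long) at y +-24.5, leaving a 31 mm gap; bore axis along y at x -36.5, z 118 mm.
- rail_gap (a point): Middle of the gap on the rail's bore axis, where the lid's knuckle centre belongs; axes as the rail's. In the gap the block's face is 11.5 mm behind the axis (top edge 2 mm above the axis); a lip lies 11.5 mm below it, reaching 9.5 mm in front. So a 20 mm knuckle enters from above with 1.5 mm spare behind and below. Nothing carries the lid: let go and it falls.
- pin: Loose steel hinge pin, 6 mm thick, 85 mm long, lying along y in a shallow wooden tray (26 x 110 x 12 mm). Stays there.
- pinecone: Pine cone, 48 mm high and 46 mm wide, standing.
- votive: Short white candle, 48 mm wide, 36 mm high.
- glue_gun: Black glue gun lying on its side, about 240 mm long with its glue stick.
- pliers: Small pliers lying on the table, 105 mm long.
- spray_can: Grey spray can with a cap, 56 mm wide, 170 mm tall.
Things that resemble listed ones, but are neither listed nor needed, are in the scene too. Leave any red look-alike of the lid_one alone.

How it is judged (in metres and radians):
On the way:
1. the lid with the single knuckle is lifted clear of the table in the fingers, still away from the rail block (height (world z) of lid_one above 0.03 m and distance between lid_one_knuckle and rail_gap above 0.02 m and contact force between the fingers and lid_one above 1 N), for 0.1 s.
At the end, for the whole second after the job is handed in: Knuckle centre within 3 mm of the rail's bore axis fore-aft and in height, within 4 mm of the gap's middle along it, axes parallel within 0.09 rad; lid over 60 mm above the table, gripped, still, pressing on the block with under 10 N (x of lid_one_knuckle in the frame of rail_gap between -0.003 and 0.003 m and z of lid_one_knuckle in the frame of rail_gap between -0.003 and 0.003 m and y of lid_one_knuckle in the frame of rail_gap between -0.004 and 0.004 m and angle between the y axis of lid_one and the y axis of rail, either way round below 0.09 rad and height (world z) of lid_one above 0.06 m and contact force between the fingers and lid_one above 1 N and contact force between lid_one and rail below 10 N and linear speed of lid_one below 0.02 m/s); the arm keeps its last pose, push and grip.
It fails at once if the block is rammed (over 40 N) (contact force between rail and anything else above 40 N).
It fails at once if the other lid is moved more than 25 mm (distance of lid_two from where it was at the start of the episode above 0.025 m).
It fails at once if another bench thing is moved more than 40 mm (distance of any of pin, pinecone, votive, glue_gun, pliers, spray_can from where it was at the start of the episode above 0.04 m).
It also fails if it takes over 45 s, if anything falls off the work surface, if the arm or the gripper's body presses on something with over 40 N, if the wrist force passes 120 N, or if a joint passes its speed limit or range.

ROBOT

A 6-joint arm with a two-finger parallel gripper is mounted at the origin on the work surface. World frame = base frame: x ahead of the robot, y to its left, z up, the work surface at z = 0. Lengths are in m, angles in degrees, forces in N, time in s.
With the tool pointing down it reaches from about 0.375 to 0.925 m from the base axis. Payload 5.7 kg.
Tool frame: the origin (TCP) lies at the very end of the fingers, on their centre line; the grasp point (between the pads) lies 19 mm behind it (arm.grip_point_offset is the distance from the TCP to the grasp point, in m); x points along the fingers, y is the direction in which the jaws open and shut, and the axes are right-handed (so a half turn about x gives the same grasp; the last joint's range is limited). The gripper opens to 88 mm and grips with 3 to 60 N. Pads are 20 mm wide; open, the fingers measure 115 mm over their backs; the gripper's body (75 mm by 178 mm) begins 61 mm behind the grasp point.
Start: joints at [-81.079, 20.558, 86.54, -0, 72.909, -6.595], TCP at [0.16, -0.578, 0.223] pointing down, gripper open.
Joint ranges: [-170.27, 170.27], [-57.76, 135], [12.27, 136.19], [-55.21, 235.2], [11.17, 155.16], [-170.74, 170.74]. Speed limits (degrees/s): [136.94, 136.94, 180, 180, 180, 180].

INTERFACE

Orientations are given as a 3x3 rotation matrix whose columns are the frame's x, y, z axes.
In Python, from rig import arm gives the robot as it stands. The module is installed in compiled form; this text tells all that it offers.
- The arm moves only by the tool step_arm, never from a script. Its argument "targets" is a list that holds one entry, the list of rows, each a list of 7 numbers: the gripper command: -1 is fully open, 1 is shut, values between are in proportion, then the shift along the world's x, y, z in mm, then the turn, a rotation vector about the world's x, y, z in degrees. In form: [[[gripper, x, y, z, rx, ry, rz], ...]]. A call has exactly 10 rows; each row shifts and turns the commanded pose from where the row before left it; what a row does not reach is not made up. A row lasts 1/8 s, in which the tool goes at most 62.5 mm and 10.7 degrees, less where a joint would pass 70% of its speed; a pose out of reach is approached as far as the arm can. A call with a gripper value outside its range is refused whole. The fingers move at their own pace and stop on an object; "newtons" is the grip in N (left out, the last holds). Time passes only in rows, so rows that do not move let the fingers close, or fill a call up. It gives the time, the measured TCP pose, the force and the opening at its end, in the units of the state.
- arm.observe(): the state, without advancing time (a new reading comes with each control period).
- arm.grab_frame(name): name is "scene" or "top" or "wrist"; returns a dict with "frame" (384x512x3 uint8, red, green, blue), "depth" (384x512 float32, m along the optical axis (not along the pixel's ray), 0 where there is no reading), "camera_matrix" (3x3 intrinsics, pixels), "dist" ([k1, k2, p1, p2, k3] as OpenCV has them; the pictures are not rectified), "world_to_cam" (4x4, takes a point from world to camera coordinates). Camera axes: x right, y down, z forward; pixel columns grow to the right and rows downward; lengths in m; the calibration is good to about 2 mm. A picture is of the moment at which its call begins.
- arm.sign_off(): hands the job in, once; it reports no verdict.
Trained networks look in a picture, given as the dict that the camera call returned (one of the last four; its "shot" number tells which), for a name from the list of things; names that differ only in an ending like _2 or _b are one class to them, and where a whole thing is asked for, a point or a joint stands for the part that bears it (a point fixed in the world has none). Each returns a list of dicts, best first, with "conf" (0 to 1); they miss things now and then, are a little off and sometimes report something else, mostly with a low value. They report only what shows in the picture. A call takes as long as a camera call. They do not tell look-alikes from the thing itself.
- arm.find_in(picture, target): "centre" ([column, row] in pixels, amid what is visible of it).
- arm.silhouettes(picture, target): "region" (384x512 bool, what is visible of it) and "centre" ([column, row] in pixels, amid what is visible of it).
The state is a dict: "time_s": time; "joint_positions": joint angles; "qd": joint speeds; "joint_efforts": joint torques, N m; "ee_pos": TCP position; "tool_rot": TCP orientation; "ft_force": force on the tool from outside, world axes, zero at the start; "torque": the same for the moment, N m; "finger_gap": opening from 0.0 (shut) to 1.0 (fully open).
Only numpy, scipy, OpenCV 4.12 (cv2) and the standard library are available. Lean on these libraries where they do the work, as an engineer would, in place of code of your own. Each camera call takes 0.05 s, during which the arm holds its last target.

## Working session

There is one attempt and no reset: what is moved stays moved. The work goes in short steps, Python scripts to look and compute and a tool call to move; the robot and the scene stay as the last step left them, time stands still between calls to the robot, and variables do not carry over. Pictures are saved under pics/ and viewed, and the job is handed in when it is done.

Besides the shell and the picture viewer there is one more tool, called after ">>>" by a JSON object that holds its "op" and its "data". step_arm: Moves the arm, as the interface text tells. Its arguments: {"type":"object","properties":{"targets":{"type":"array"},"newtons":{"type":"number"}},"required":["targets"]}

```bash
mkdir -p pics; cat > h.py <<'E'
import numpy as np, cv2
from rig import arm
def save(p,n): cv2.imwrite(f'pics/{n}.png',cv2.cvtColor(p['frame'],cv2.COLOR_RGB2BGR))
def ray(p,uv):
    n=cv2.undistortPoints(np.array([[uv]],float),p['camera_matrix'],np.array(p['dist'],float))[0,0]
    return np.array([n[0],n[1],1.])
def toworld(p,pc):
    T=np.linalg.inv(p['world_to_cam']); return (T[:3,:3]@np.atleast_2d(pc).T).T+T[:3,3]
def cloud(p):
    h,w=p['depth'].shape
    u,v=np.meshgrid(np.arange(w),np.arange(h))
    n=cv2.undistortPoints(np.stack([u,v],-1).reshape(-1,1,2).astype(float),p['camera_matrix'],np.array(p['dist'],float)).reshape(-1,2)
    d=p['depth'].reshape(-1,1)
    W=toworld(p,np.hstack([n*d,d])).reshape(h,w,3); W[p['depth']==0]=np.nan
    return W
def proj(p,X):
    T=p['world_to_cam']; r=cv2.Rodrigues(T[:3,:3])[0]
    return cv2.projectPoints(np.atleast_2d(X).astype(float),r,T[:3,3],p['camera_matrix'],np.array(p['dist'],float))[0].reshape(-1,2)
E
python3 - <<'E'
from h import *
for c in ['scene','top','wrist']:
    p=arm.grab_frame(c); save(p,c+'0'); np.savez(c+'0.npz',**{k:v for k,v in p.items()})
    print(c,np.round(np.linalg.inv(p['world_to_cam'])[:3,3],3))
    W=cloud(p)
    for t in ['lid_one','lid_two','rail','lid_one_knuckle','pin','spray_can','glue_gun']:
        for s in arm.silhouettes(p,t)[:4]:
            m=s['region']; print(t,round(s['conf'],2),np.round(s['centre']),m.sum(),np.round(np.nanmedian(W[m],0),3))
print(arm.observe()['tool_rot'])
E
```

```text
scene [ 1.136 -0.232  1.211]
lid_one 0.86 [272. 131.] 480 [0.32  0.23  0.015]
lid_one 0.7 [297. 173.] 610 [0.487 0.231 0.015]
lid_two 0.93 [138. 243.] 709 [ 0.504 -0.301  0.014]
rail 0.61 [236. 232.] 1314 [ 0.635 -0.041  0.114]
lid_one_knuckle 0.85 [298. 172.] 654 [0.486 0.232 0.015]
lid_one_knuckle 0.56 [272. 132.] 532 [0.319 0.23  0.015]
pin 0.45 [230. 187.] 55 [0.448 0.022 0.009]
spray_can 0.95 [375. 161.] 807 [0.615 0.433 0.121]
spray_can 0.33 [251. 164.] 167 [0.389 0.101 0.012]
glue_gun 0.66 [173. 307.] 1253 [ 0.72  -0.258  0.026]
top [0.354 0.082 1.17 ]
lid_one 0.95 [190. 291.] 1095 [0.311 0.23  0.013]
lid_one 0.91 [191. 226.] 1137 [0.476 0.232 0.012]
rail 0.7 [299. 165.] 1176 [ 0.608 -0.037  0.117]
lid_one_knuckle 0.62 [187. 292.] 1041 [0.312 0.23  0.013]
lid_one_knuckle 0.57 [188. 226.] 1060 [0.476 0.232 0.013]
pin 0.62 [275. 235.] 72 [0.447 0.019 0.009]
spray_can 0.79 [ 99. 173.] 929 [0.592 0.433 0.149]
glue_gun 0.63 [378. 132.] 1199 [ 0.71  -0.258  0.025]
glue_gun 0.42 [298. 162.] 1181 [ 0.607 -0.037  0.117]
wrist [ 0.229 -0.56   0.385]
[[-2.44780343e-05  2.67482062e-01 -9.63562840e-01]
 [ 1.39500289e-04 -9.63562830e-01 -2.67482062e-01]
 [-9.99999990e-01 -1.40964730e-04 -1.37277008e-05]]
```

View pics/scene0.png

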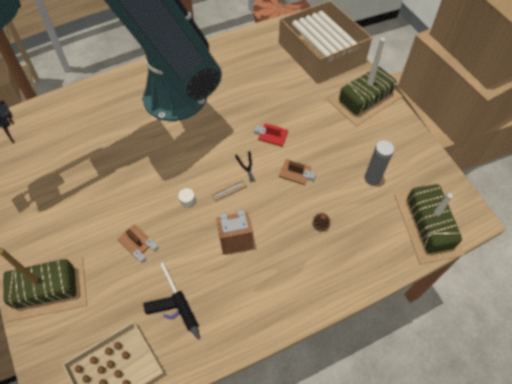

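View pics/top0.png

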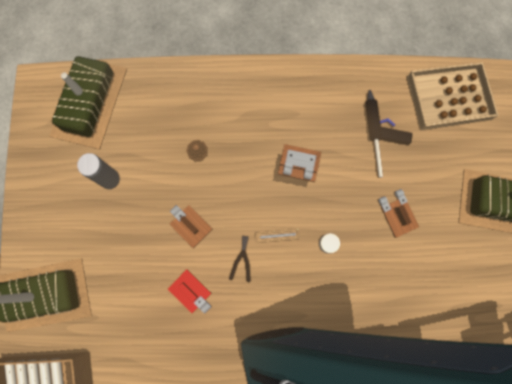

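View pics/wrist0.png

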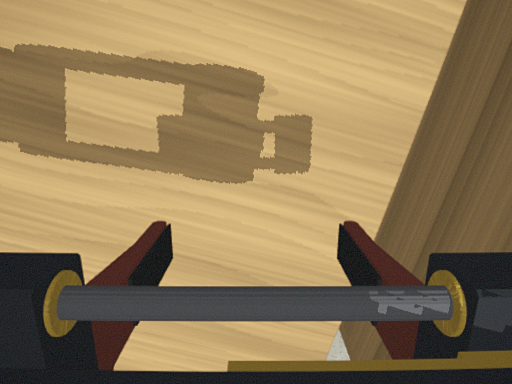

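The scene and top views agree. lid_one is the brown lid at top px (190,226), with its knuckle toward upper left (178,212). The red look-alike is at (190,291). lid_two, with two knuckles, is at (398,213), and the rail is at (299,163). Next I'll get rough poses from the top cloud.

```bash
python3 - <<'E'
from h import *
for c in ['top','scene']:
    p=dict(np.load(c+'0.npz')); W=cloud(p)
    for nm,cen,r in [('lid',(0.476,0.232),0.1),('rail',(0.61,-0.04),0.08)]:
        z=W[...,2]; m=(np.hypot(W[...,0]-cen[0],W[...,1]-cen[1])<r)
        for lo,hi in ([(0.006,.03),(0.04,.06)] if nm=='lid' else [(0.09,.115),(.115,.15)]):
            q=m&(z>lo)&(z<hi); P=W[q]
            if len(P)<10: print(c,nm,lo,len(P)); continue
            rect=cv2.minAreaRect((P[:,:2]*1000).astype(np.float32)); print(c,nm,lo,len(P),np.round(np.median(P,0),4),rect)
E
python3 -c "
import cv2
for n,b in [('top0',(150,190,230,270)),('top0',(260,130,340,200))]:
    i=cv2.imread('pics/'+n+'.png')[b[1]:b[3],b[0]:b[2]]
    cv2.imwrite('pics/crop_%d.png'%b[0],cv2.resize(i,None,fx=5,fy=5,interpolation=cv2.INTER_CUBIC))
"
```

```text
top lid 0.006 933 [0.4756 0.2322 0.012 ] ((458.94622802734375, 243.29661560058594), (151.02793884277344, 120.63707733154297), 53.788490295410156)
top lid 0.04 132 [0.4748 0.2319 0.0497] ((474.7105407714844, 232.00540161132812), (50.15571594238281, 13.907815933227539), 44.65972900390625)
top rail 0.09 400 [ 0.5914 -0.0344  0.104 ] ((610.243408203125, -37.05194854736328), (90.09794616699219, 72.19121551513672), 76.67353057861328)
top rail 0.115 774 [ 0.6133 -0.0407  0.1186] ((609.6538696289062, -37.21061706542969), (89.00289154052734, 72.01714324951172), 77.4571304321289)
scene lid 0.006 539 [0.4873 0.2305 0.0136] ((470.1410827636719, 233.70187377929688), (174.5729217529297, 171.37086486816406), 2.5754148960113525)
scene lid 0.04 92 [0.4782 0.2348 0.0499] ((476.2096252441406, 236.2452850341797), (49.54612731933594, 19.115968704223633), 42.18889617919922)
scene rail 0.09 253 [ 0.6362 -0.0368  0.1041] ((612.6516723632812, -35.658416748046875), (90.03402709960938, 73.43081665039062), 76.73733520507812)
scene rail 0.115 628 [ 0.6184 -0.039   0.1192] ((612.720947265625, -35.76210403442383), (90.46046447753906, 72.76729583740234), 78.22036743164062)
```

View pics/crop_150.png

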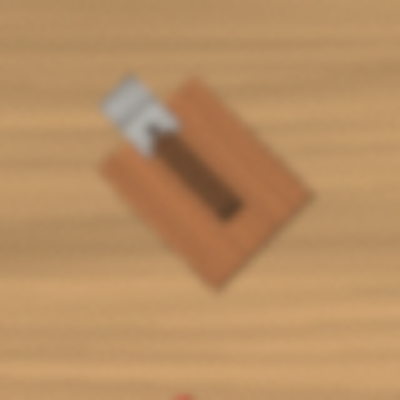

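View pics/crop_260.png

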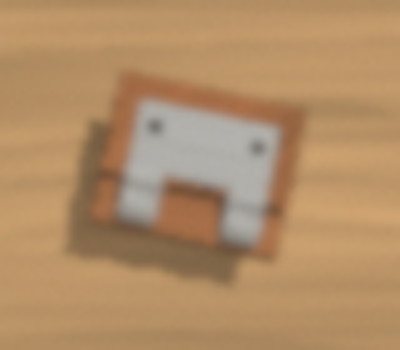

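```bash
python3 - <<'E'
from h import *
p=dict(np.load('wrist0.npz')); o=arm.observe()
Ti=np.linalg.inv(p['world_to_cam']); R=o['tool_rot']; R=np.array(R)
print('cam in tool',(R.T@(Ti[:3,3]-o['ee_pos'])).round(4)); print((R.T@Ti[:3,:3]).round(3)); print(p['camera_matrix'],p['dist'])
E
```

```text
cam in tool [-0.1622  0.0005 -0.0709]
[[ 0.    -0.255  0.967]
 [ 1.     0.001  0.   ]
 [-0.001  0.967  0.255]]
[[329.79583471   0.         254.49016488]
 [  0.         329.79583471 191.79909857]
 [  0.           0.           1.        ]] [-0.03161092  0.          0.          0.          0.        ]
```

>>> {"op": "step_arm", "data": {"targets": [[[-1,32,50,0,0,0,-2.9],[-1,32,50,0,0,0,-2.9],[-1,32,50,0,0,0,-2.9],[-1,32,50,0,0,0,-2.9],[-1,32,50,0,0,0,-2.9],[-1,32,50,0,0,0,-2.9],[-1,32,50,0,0,0,-2.9],[-1,32,50,0,0,0,-2.9],[-1,32,50,0,0,0,-2.9],[-1,32,50,0,0,0,-2.9]]]}}

```text
time_s: 2.45
ee_pos: [0.4815, -0.0764, 0.2229]
tool_rot: [[0.001, -0.235, -0.972], [-0.0, -0.972, 0.235], [-1.0, 0.0, -0.001]]
ft_force: [0.3, -0.8, -0.1]
finger_gap: 0.999
```

>>> {"op": "step_arm", "data": {"targets": [[[-1,35,53,0,0,0,0],[-1,0,10,0,0,0,0],[-1,0,0,0,0,0,0],[-1,0,0,0,0,0,0],[-1,0,0,0,0,0,0],[-1,0,0,0,0,0,0],[-1,0,0,0,0,0,0],[-1,0,0,0,0,0,0],[-1,0,0,0,0,0,0],[-1,0,0,0,0,0,0]]]}}

```text
time_s: 3.7
ee_pos: [0.5149, -0.0159, 0.2226]
tool_rot: [[-0.0, -0.233, -0.972], [0.0, -0.972, 0.233], [-1.0, -0.0, 0.0]]
ft_force: [-0.2, -0.1, -1.2]
finger_gap: 1.003
```

```bash
python3 - <<'E'
from h import *
p=arm.grab_frame('wrist'); save(p,'w_rail'); np.savez('w_rail.npz',**p); o=arm.observe()
print(o['time_s'],o['ee_pos'],np.degrees(np.arctan2(o['tool_rot'][1][1],o['tool_rot'][0][1])))
W=cloud(p); z=W[...,2]
cen=(0.61,-.04); m=(np.hypot(W[...,0]-cen[0],W[...,1]-cen[1])<.08)
for lo,hi in [(0.09,.108),(0.09,.15),(.108,.15)]:
    P=W[m&(z>lo)&(z<hi)]; print(lo,len(P),np.median(P,0).round(4),P.max(0).round(4),cv2.minAreaRect((P[:,:2]*1000).astype(np.float32)))
E
```

```text
3.75 [ 0.51492014 -0.01589324  0.22258596] -103.47464499562034
0.09 1578 [ 0.5892 -0.0319  0.1029] [0.6086 0.014  0.108 ] ((588.9089965820312, -31.590896606445312), (90.289794921875, 20.8497314453125), 76.55236053466797)
0.09 11115 [ 0.6148 -0.0376  0.118 ] [0.6572 0.014  0.1259] ((613.1629638671875, -37.16888427734375), (90.76412963867188, 70.62217712402344), 76.55236053466797)
0.108 9537 [ 0.6195 -0.0396  0.1186] [0.6572 0.0094 0.1259] ((613.2482299804688, -37.20936965942383), (90.7458724975586, 70.39649200439453), 76.6388931274414)
```

View pics/w_rail.png

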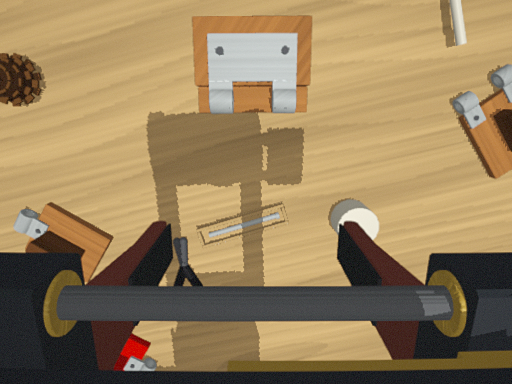

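```bash
cat > railfit.py <<'E'
from h import *
from scipy.optimize import least_squares
p=dict(np.load('w_rail.npz')); W=cloud(p).reshape(-1,3); W=W[~np.isnan(W[:,0])]
c=np.array([0.613,-0.037]); W=W[(np.hypot(W[:,0]-c[0],W[:,1]-c[1])<.075)&(W[:,2]>.02)]
yaw=np.radians(-13.4); R=np.array([[np.cos(yaw),-np.sin(yaw)],[np.sin(yaw),np.cos(yaw)]])
L=np.c_[(W[:,:2]-c)@R,W[:,2]]
top=L[(L[:,2]>.105)]
# block edges
blk=L[(L[:,0]>0)&(L[:,2]>.1)]; print('y edges block',np.percentile(blk[:,1],[.2,99.8]).round(4),'x max',blk[:,0].max().round(4))
h,e=np.histogram(L[:,2],bins=np.arange(.085,.135,.001)); print([(round(e[i],3),int(h[i])) for i in range(len(h)) if h[i]>20])
for s in (1,-1):
    k=L[(np.abs(L[:,1]-s*.0245)<.007)&(L[:,0]<-.014)&(L[:,2]>.105)]
    f=lambda a:np.hypot(k[:,0]-a[0],k[:,2]-a[1])-.01
    r=least_squares(f,[-.026,.115],loss='soft_l1',f_scale=.001); 
    print(s,len(k),r.x.round(4),np.std(f(r.x)).round(4), k[:,0].min().round(4),k[:,2].max().round(4))
    kk=L[(L[:,1]*s>0)&(L[:,0]<-.02)&(L[:,2]>.112)]; print('  y span',np.percentile(kk[:,1],[1,99]).round(4))
    for x in np.arange(-.037,-.008,.002):
        q=k[np.abs(k[:,0]-x)<.001]; 
        if len(q): print('    ',round(x,3),np.median(q[:,2]).round(4),end='')
    print()
g=L[(np.abs(L[:,1])<.012)]
for x in np.arange(-.045,.03,.003):
    q=g[np.abs(g[:,0]-x)<.0015]
    if len(q): print(round(x,3),np.percentile(q[:,2],[5,50,95]).round(4))
E
python3 railfit.py
```

```text
y edges block [-0.0449  0.0447] x max 0.0355
[(np.float64(0.101), 185), (np.float64(0.102), 713), (np.float64(0.103), 553), (np.float64(0.104), 81), (np.float64(0.114), 130), (np.float64(0.115), 1146), (np.float64(0.116), 1878), (np.float64(0.117), 786), (np.float64(0.118), 1478), (np.float64(0.119), 2319), (np.float64(0.12), 852), (np.float64(0.121), 203), (np.float64(0.122), 167), (np.float64(0.123), 296), (np.float64(0.124), 194), (np.float64(0.125), 43)]
1 1002 [-0.0307  0.1469] 0.0749 -0.0727 0.3216
  y span [0.0003 0.0319]
     -0.035 0.1173     -0.033 0.1206     -0.031 0.1231     -0.029 0.1239     -0.027 0.1242     -0.025 0.1239     -0.023 0.1235     -0.021 0.1226     -0.019 0.1209     -0.017 0.1196     -0.015 0.1193
-1 995 [-0.0289  0.1384] 0.0833 -0.0727 0.3219
  y span [-0.0323 -0.0003]
     -0.035 0.1175     -0.033 0.1204     -0.031 0.1223     -0.029 0.1236     -0.027 0.1241     -0.025 0.1241     -0.023 0.1236     -0.021 0.123     -0.019 0.121     -0.017 0.1194     -0.015 0.1191
-0.033 [0.1015 0.1026 0.1038]
-0.03 [0.1017 0.1028 0.104 ]
-0.027 [0.1017 0.1029 0.104 ]
-0.024 [0.1017 0.1029 0.104 ]
-0.021 [0.1018 0.1029 0.1041]
-0.018 [0.1017 0.103  0.104 ]
-0.015 [0.102  0.1064 0.1169]
-0.012 [0.1153 0.1174 0.12  ]
-0.009 [0.1182 0.1194 0.1205]
-0.006 [0.1182 0.1193 0.1206]
-0.003 [0.1182 0.1194 0.1208]
0.0 [0.1184 0.1193 0.1205]
0.003 [0.1181 0.1191 0.1203]
0.006 [0.1182 0.1194 0.1205]
0.009 [0.118  0.1193 0.1203]
0.012 [0.1182 0.1194 0.1205]
0.015 [0.1181 0.1193 0.1203]
0.018 [0.1181 0.1192 0.1204]
0.021 [0.1182 0.1193 0.1206]
0.024 [0.1155 0.1166 0.1194]
0.027 [0.1153 0.1163 0.1177]
```

>>> {"op": "step_arm", "data": {"targets": [[[-1,-5,31,-4,0,0,7.26],[-1,-5,31,-4,0,0,7.26],[-1,-5,31,-8,0,0,7.26],[-1,-5,31,-8,0,0,7.26],[-1,-5,31,-12,0,0,7.26],[-1,-5,31,-12,0,0,7.26],[-1,-5,31,-12,0,0,7.26],[-1,-5,31,-12,0,0,7.26],[-1,0,0,0,0,0,0],[-1,0,0,0,0,0,0]]]}}

```text
time_s: 5.0
ee_pos: [0.4751, 0.2317, 0.1508]
tool_rot: [[0.0, 0.701, -0.713], [-0.0, -0.713, -0.701], [-1.0, 0.0, 0.0]]
ft_force: [-0.6, -0.5, -0.4]
finger_gap: 1.002
```

```bash
cat > lidfit.py <<'E'
from h import *
p=arm.grab_frame('wrist'); save(p,'w_lid'); np.savez('w_lid.npz',**p); o=arm.observe()
print(o['time_s'],o['ee_pos'],np.degrees(np.arctan2(o['tool_rot'][1][1],o['tool_rot'][0][1])))
W=cloud(p); z=W[...,2]
cen=(0.475,.232); m=(np.hypot(W[...,0]-cen[0],W[...,1]-cen[1])<.075)
for lo,hi in [(0.005,.03),(.017,.03),(0.04,.054)]:
    P=W[m&(z>lo)&(z<hi)]; print(lo,len(P),np.median(P,0).round(4),cv2.minAreaRect((P[:,:2]*1000).astype(np.float32)))
for t in ['lid_one','lid_one_knuckle']:
    for f in arm.find_in(p,t)[:3]: print(t,f)
E
python3 lidfit.py
```

```text
5.05 [0.47533871 0.23144    0.15096445] -45.49394410129502
0.005 6426 [0.4847 0.2399 0.0122] ((485.47369384765625, 240.79193115234375), (109.68682861328125, 70.16922760009766), 44.50291061401367)
0.017 468 [0.5173 0.2717 0.0191] ((509.42401123046875, 264.3988952636719), (38.93377685546875, 23.895259857177734), 42.61735916137695)
0.04 1014 [0.4793 0.2349 0.05  ] ((478.564453125, 234.10679626464844), (49.60914611816406, 13.46479320526123), 44.52643966674805)
lid_one {'centre': [159.0, 282.3], 'conf': 0.96}
lid_one_knuckle {'centre': [253.5, 171.6], 'conf': 0.83}
lid_one_knuckle {'centre': [157.9, 285.6], 'conf': 0.8}
```

View pics/w_lid.png

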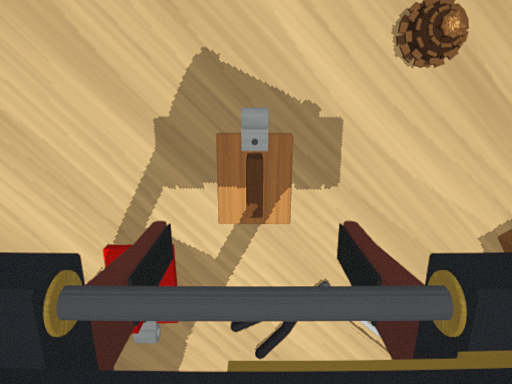

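>>> {"op": "step_arm", "data": {"targets": [[[-1,1,1,-20,0,0,0],[-1,1,1,-30,0,0,0],[-1,0,0,-30,0,0,0],[-1,0,0,-25,0,0,0],[-1,0,0,-15,0,0,0],[-1,0,0,-8,0,0,0],[-1,0,0,-5,0,0,0],[-1,0,0,0,0,0,0],[-1,0,0,0,0,0,0],[-1,0,0,0,0,0,0]]], "newtons": 40}}

```text
time_s: 6.4
ee_pos: [0.4773, 0.2342, 0.0181]
tool_rot: [[0.001, 0.702, -0.712], [0.0, -0.712, -0.702], [-1.0, 0.0, -0.001]]
ft_force: [-0.0, 0.3, 0.9]
finger_gap: 0.998
```

>>> {"op": "step_arm", "data": {"targets": [[[1,0,0,0,0,0,0],[1,0,0,0,0,0,0],[1,0,0,0,0,0,0],[1,0,0,0,0,0,0],[1,0,0,0,0,0,0],[1,0,0,0,0,0,0],[1,0,0,0,0,0,0],[1,0,0,0,0,0,0],[1,0,0,0,0,0,0],[1,0,0,0,0,0,0]]], "newtons": 40}}

```text
time_s: 7.65
ee_pos: [0.4769, 0.234, 0.0176]
tool_rot: [[-0.0, 0.702, -0.712], [0.0, -0.712, -0.702], [-1.0, -0.0, -0.0]]
ft_force: [0.3, 0.3, -0.4]
finger_gap: 0.156
```

>>> {"op": "step_arm", "data": {"targets": [[[1,0,0,5,0,0,0],[1,0,0,15,0,0,0],[1,0,0,25,0,0,0],[1,0,0,30,0,0,0],[1,0,0,30,0,0,0],[1,0,0,30,0,0,0],[1,0,0,25,0,0,0],[1,0,0,10,0,0,0],[1,0,0,0,0,0,0],[1,0,0,0,0,0,0]]]}}

```text
time_s: 8.9
ee_pos: [0.4761, 0.2338, 0.1867]
tool_rot: [[-0.002, 0.702, -0.712], [-0.001, -0.712, -0.702], [-1.0, -0.001, 0.002]]
ft_force: [-0.4, 1.1, -3.4]
finger_gap: 0.158
```

```bash
cat > hand.py <<'E'
from h import *
from scipy.optimize import least_squares
import sys
n=sys.argv[1]
p=arm.grab_frame('wrist'); save(p,n); np.savez(n+'.npz',**p); o=arm.observe()
R=np.array(o['tool_rot']); t=np.array(o['ee_pos'])
print(o['time_s'],t.round(4),np.degrees(np.arctan2(R[1,1],R[0,1])).round(2),'grip',o['finger_gap'],'f',np.round(o['ft_force'],1))
W=cloud(p); T=(W-t)@R   # tool frame: x down, y jaw, z back
F=-T[...,2]; Y=-T[...,1]; H=-T[...,0]  # forward, left, up
m=(F>.02)&(F<.072)&(abs(Y)<.05)&(H>-.035)&(H<.02)
k=m&(abs(Y)<.010)&(F>.044)&(H>-.012)
P=np.c_[F[k],H[k]]
# height profile along forward
for x in np.arange(.026,.072,.003):
    q=m&(abs(Y)<.009)&(abs(F-x)<.0015)
    if q.sum(): print(round(x,3),q.sum(),np.median(H[q]).round(4),end=' | ')
print()
r=least_squares(lambda a:np.hypot(P[:,0]-a[0],P[:,1]-a[1])-.01,[.055,-.008],loss='soft_l1',f_scale=.0007)
print('knuckle axis fwd,up in tool',r.x.round(4))
q=m&(F>r.x[0]-.003)&(F<.07)&(H>r.x[1]+.004)&(H<r.x[1]+.014); print('y span',np.percentile(Y[q],[1,50,99]).round(4),q.sum())
for s in (1,-1):
    kk=k&(Y*s>.003); P2=np.c_[F[kk],H[kk]]
    print(s,least_squares(lambda a:np.hypot(P2[:,0]-a[0],P2[:,1]-a[1])-.01,r.x,loss='soft_l1',f_scale=.0007).x.round(4))
pk=np.array([-r.x[1],-np.mean(np.percentile(Y[q],[1,99])),-r.x[0]]); print('world',(t+R@pk).round(4))
pan=m&(abs(Y)>.013)&(abs(Y)<.033)&(F<.04)
A=np.c_[F[pan],Y[pan],np.ones(pan.sum())]; print('panel plane',np.linalg.lstsq(A,H[pan],rcond=None)[0].round(4),pan.sum())
E
python3 hand.py h1
```

```text
8.95 [0.476  0.2337 0.1865] -45.4 grip 0.15957171614926938 f [ 0.3 -0.5 -3.2]
0.026 501 0.0059 | 0.029 181 -0.0024 | 0.032 199 -0.0022 | 0.035 209 -0.002 | 0.038 202 -0.0022 | 0.041 206 -0.0022 | 0.044 213 -0.0024 | 0.047 209 -0.002 | 0.05 189 0.0006 | 0.053 225 0.002 | 0.056 248 0.0025 | 0.059 226 0.002 | 0.062 258 0.0 | 0.065 182 -0.0031 | 
knuckle axis fwd,up in tool [ 0.0554 -0.0074]
y span [-0.0129 -0.0009  0.0108] 1318
1 [ 0.0554 -0.0074]
-1 [ 0.0554 -0.0074]
world [0.5162 0.2719 0.179 ]
panel plane [-0.0004 -0.0002 -0.0053] 2826
```

View pics/h1.png

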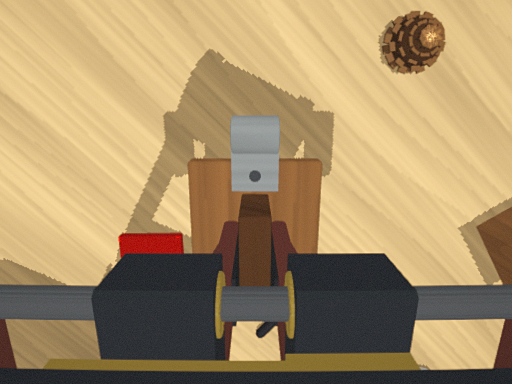

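>>> {"op": "step_arm", "data": {"targets": [[[1,4,-15,0,0,0,-4],[1,7,-30,0,0,0,-7],[1,7,-32,0,0,0,-7],[1,7,-32,0,0,0,-7],[1,7,-32,0,0,0,-7],[1,7,-32,-4,0,0,-7],[1,7,-32,-4,0,0,-7],[1,7,-30,-4,0,0,-7],[1,5,-16,-5,0,0,-5],[1,0,0,0,0,0,0]]]}}

```text
time_s: 10.2
ee_pos: [0.5344, -0.0178, 0.1693]
tool_rot: [[-0.002, -0.233, -0.972], [0.0, -0.972, 0.233], [-1.0, 0.0, 0.002]]
ft_force: [0.3, 0.2, -1.8]
finger_gap: 0.157
```

```bash
python3 hand.py h2; sed -i "s/np.load('w_rail.npz')/np.load(__import__('sys').argv[1])/; s/(L\[:,2\]>.105)\]/(L[:,2]>.105)\&(L[:,2]<.132)]/g; s/W\[:,2\]>.02)/W[:,2]>.02)\&(W[:,2]<.132)/" railfit.py; for f in w_rail h2; do python3 railfit.py $f.npz | grep -v '^[0-9]\.\|^-0' ; done
```

```text
10.25 [ 0.5342 -0.017   0.1696] -103.37 grip 0.1563598213457737 f [ 0.   0.6 -2.7]
0.026 511 0.0056 | 0.029 145 -0.0029 | 0.032 193 -0.0029 | 0.035 197 -0.0026 | 0.038 206 -0.0025 | 0.041 218 -0.0028 | 0.044 209 -0.0028 | 0.047 203 -0.0028 | 0.05 200 -0.0005 | 0.053 220 0.0012 | 0.056 223 0.0019 | 0.059 232 0.0016 | 0.062 248 0.0004 | 0.065 259 -0.0027 | 
knuckle axis fwd,up in tool [ 0.0561 -0.0079]
y span [-0.0125 -0.0009  0.0112] 1312
1 [ 0.0562 -0.0079]
-1 [ 0.0561 -0.0079]
world [ 0.5887 -0.0306  0.1616]
panel plane [ 0.0011  0.0003 -0.0059] 2812
y edges block [-0.0449  0.0447] x max 0.0355
[(np.float64(0.101), 185), (np.float64(0.102), 713), (np.float64(0.103), 553), (np.float64(0.104), 81), (np.float64(0.114), 130), (np.float64(0.115), 1146), (np.float64(0.116), 1878), (np.float64(0.117), 786), (np.float64(0.118), 1478), (np.float64(0.119), 2319), (np.float64(0.12), 852), (np.float64(0.121), 203), (np.float64(0.122), 167), (np.float64(0.123), 296), (np.float64(0.124), 194), (np.float64(0.125), 43)]
1 507 [-0.0254  0.1142] 0.0008 -0.0348 0.1259
  y span [0.0152 0.0328]
     -0.
[... 767 characters left out ...]
8), (np.float64(0.12), 1288), (np.float64(0.121), 265), (np.float64(0.122), 325), (np.float64(0.123), 481), (np.float64(0.124), 204), (np.float64(0.125), 36)]
1 744 [-0.0253  0.1141] 0.0007 -0.0358 0.1255
  y span [0.0164 0.0327]
     -0.035 0.1187     -0.033 0.1206     -0.031 0.1225     -0.029 0.1234     -0.027 0.1239     -0.025 0.1241     -0.023 0.1236     -0.021 0.1229     -0.019 0.1212     -0.017 0.1195     -0.015 0.1193
-1 733 [-0.0251  0.1141] 0.0007 -0.0348 0.1261
  y span [-0.0333 -0.0159]
     -0.035 0.1172     -0.033 0.1203     -0.031 0.1225     -0.029 0.1234     -0.027 0.1238     -0.025 0.1239     -0.023 0.1236     -0.021 0.1232     -0.019 0.1214     -0.017 0.1197     -0.015 0.119
```

View pics/h2.png

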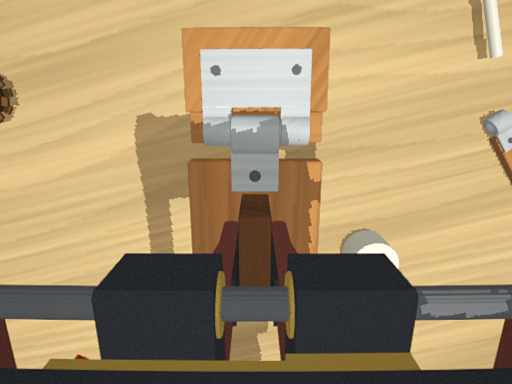

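```bash
cat > both.py <<'E'
from h import *
import sys
from scipy.optimize import least_squares
n=sys.argv[1]
p=dict(np.load(n+'.npz')); W=cloud(p).reshape(-1,3); W=W[~np.isnan(W[:,0])]
c=np.array([0.5881,-0.0311]); yaw=np.radians(-13.4); R=np.array([[np.cos(yaw),-np.sin(yaw)],[np.sin(yaw),np.cos(yaw)]])
L=np.c_[(W[:,:2]-c)@R,W[:,2]]
z0=float(sys.argv[2]) # lid knuckle axis guess
def fit(s,zg):
    a=np.array([0,zg])
    for _ in range(6):
        q=s[(s[:,0]-a[0]>-.010)&(s[:,0]-a[0]<.0105)&(s[:,2]>a[1]+.0062)&(s[:,2]<a[1]+.013)]
        if len(q)<30: return a,len(q)
        a=least_squares(lambda b:np.hypot(q[:,0]-b[0],q[:,2]-b[1])-.01,a,loss='soft_l1',f_scale=.0005).x
    return a.round(4),len(q)
print('rail+',fit(L[abs(L[:,1]-.0245)<.007],.1141)); print('rail-',fit(L[abs(L[:,1]+.0245)<.007],.1141))
lid=L[abs(L[:,1])<.010]; a,nn=fit(lid,z0); print('lid',a,nn)
q=L[(abs(L[:,0]-a[0])<.005)&(abs(L[:,2]-a[1]-.0095)<.002)&(abs(L[:,1])<.0145)]; print('lid y',np.percentile(q[:,1],[1,99]).round(4))
E
python3 both.py h2 .1616
```

```text
rail+ (array([-0.   ,  0.114]), 553)
rail- (array([1.00e-04, 1.14e-01]), 561)
lid [0.0009 0.1615] 1302
lid y [-0.0112  0.0124]
```

>>> {"op": "step_arm", "data": {"targets": [[[1,-1.2,-0.4,-3,0,0,0],[1,0,0,-5,0,0,0],[1,0,0,-5,0,0,0],[1,0,0,-5,0,0,0],[1,0,0,-5,0,0,0],[1,0,0,-2,0,0,0],[1,0,0,0,0,0,0],[1,0,0,0,0,0,0],[1,0,0,0,0,0,0],[1,0,0,0,0,0,0]]]}}

```text
time_s: 11.5
ee_pos: [0.5338, -0.0174, 0.1457]
tool_rot: [[0.0, -0.232, -0.973], [0.0, -0.973, 0.232], [-1.0, -0.0, -0.0]]
ft_force: [-0.2, 0.1, -2.2]
finger_gap: 0.159
```

```bash
python3 hand.py h3|head -1;python3 both.py h3 .1366
```

```text
11.55 [ 0.5338 -0.0174  0.1457] -103.41 grip 0.15810450167881127 f [-0.7  0.1 -2.6]
rail+ (array([-1.00e-04,  1.14e-01]), 691)
rail- (array([0.0002, 0.114 ]), 700)
lid [0.0002 0.1381] 1319
lid y [-0.0109  0.0128]
```

>>> {"op": "step_arm", "data": {"targets": [[[1,-0.4,-0.8,-2,0,0,0],[1,0,0,-3,0,0,0],[1,0,0,-3,0,0,0],[1,0,0,-3,0,0,0],[1,0,0,-3,0,0,0],[1,0,0,-2,0,0,0],[1,0,0,-2,0,0,0],[1,0,0,0,0,0,0],[1,0,0,0,0,0,0],[1,0,0,0,0,0,0]]]}}

```text
time_s: 12.8
ee_pos: [0.5334, -0.0182, 0.1277]
tool_rot: [[0.0, -0.232, -0.973], [0.0, -0.973, 0.232], [-1.0, -0.0, -0.0]]
ft_force: [-0.7, -0.5, -3.1]
finger_gap: 0.157
```

```bash
python3 hand.py h4|head -1;python3 both.py h4 .120
```

```text
12.85 [ 0.5334 -0.0181  0.1277] -103.4 grip 0.15592360873539643 f [-0.6  0.2 -1.7]
rail+ (array([-0.   ,  0.114]), 853)
rail- (array([1.000e-04, 1.141e-01]), 856)
lid [0.   0.12] 1323
lid y [-0.0117  0.0119]
```

Clear of contact and centred. 5.9 mm remains.

>>> {"op": "step_arm", "data": {"targets": [[[1,0,0,-1,0,0,0],[1,0,0,-1,0,0,0],[1,0,0,-1,0,0,0],[1,0,0,-1,0,0,0],[1,0,0,-1,0,0,0],[1,0,0,-0.8,0,0,0],[1,0,0,0,0,0,0],[1,0,0,0,0,0,0],[1,0,0,0,0,0,0],[1,0,0,0,0,0,0]]]}}

```text
time_s: 14.1
ee_pos: [0.5333, -0.0181, 0.1218]
tool_rot: [[0.0, -0.232, -0.973], [0.0, -0.973, 0.232], [-1.0, -0.0, -0.0]]
ft_force: [-0.1, -0.2, -3.1]
finger_gap: 0.16
```

```bash
python3 hand.py h5|head -1;python3 both.py h5 .1142; python3 - <<'E'
from h import *
p=arm.grab_frame('scene'); i=p['frame'][190:270,180:290]; cv2.imwrite('pics/s5.png',cv2.resize(i[...,::-1],None,fx=6,fy=6,interpolation=cv2.INTER_CUBIC))
E
```

```text
14.15 [ 0.5333 -0.0182  0.1218] -103.4 grip 0.15613368202830616 f [-0.2  0.2 -1.8]
rail+ (array([-0.    ,  0.1141]), 916)
rail- (array([0.0002, 0.114 ]), 920)
lid [-1.000e-04  1.141e-01] 1309
lid y [-0.0117  0.0119]
```

View pics/h5.png

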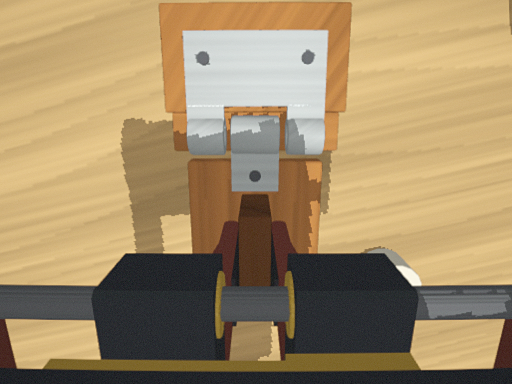

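View pics/s5.png

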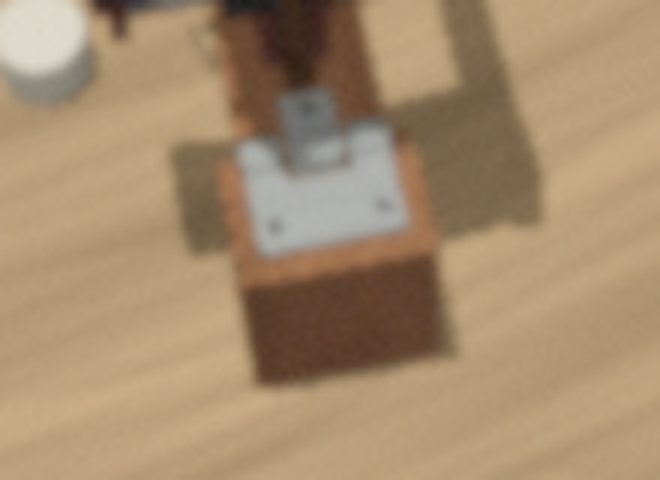

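The wrist view shows the lid's knuckle (255,133) between the rail knuckles at (207,136) and (305,136), in line with them. The force reading shows only the lid's weight. I'm handing in.

```bash
python3 -c "
from rig import arm
print(arm.sign_off())"
```

```text
the job is handed in; nothing more can be done
None
```

I took the brown single-knuckle lid by its grip bar and lifted it clear. I then lowered its knuckle between the two rail knuckles and handed in while still holding it in the air, at about 14 s of the 45 s allowed. `sign_off` gave no verdict, so success is judged from my own checks.

The last wrist-camera fits showed:
- **Position:** the lid's bore axis was within about 0.2 mm of the rail's fore-aft and in height, and about 0.1 mm off the middle of the gap. Both were measured in the same picture, so camera bias should largely cancel.
- **Angle:** the tool heading was -103.4° and the rail's measured yaw -13.4°. The lid sat square in the grip, so the hinge axes are parallel well within 0.09 rad.
- **Force and grip:** vertical force was about -2 to -3 N, roughly the lid's weight, so there was no sign of it pressing on the block. The fingers held at about 14 mm, which matches the bar's width.

**Disagreement:** the top camera placed both the lid and the rail 3–4 mm nearer the robot than the wrist camera did. The scene camera differed from the top one by 2–4 mm. I used the wrist camera throughout, so the final fit relies on that one camera. The scene view at the end was too coarse to check it to the millimetre.

I did not re-measure the other lid, the pin or the other bench things at the end. The arm stayed well above them on every move except the grasp itself.

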